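Open the push-and-turn safety cap of the bench cleaner bottle

TASK

Open the cleaner bottle that is strapped in the steel cradle: push its safety cap down until you feel it bottom, keep it down and twist it anticlockwise (seen from above) until you feel the stop, roughly a fifth of a turn, then lift it straight off. Finish still holding the cap in the gripper, upright and at rest, straight above the open neck with a clear gap of about 4 to 10 cm beneath it; do not put it down or let go. Leave the bowl, the pastry cutter and the seed jar where they are.

Things in the scene. Friction and masses are not known exactly. Their poses are not given: they have to be found in the camera images.
- cap_center (a point): Centre of the grey round ribbed safety cap, half-way up on its axis: 54 mm diameter, 40 mm high, about 45 g, rigid; z points up out of its flat top. Closed, its centre is 194 mm above the work surface (top 214, lower edge 174) and its x axis agrees with the bottle's. Its sides are free all round (the bottle's shoulder is at 150 mm and below): grip it from above across any diameter.
- cap_top (a point): Centre of the cap's flat top, 20 mm above its centre; push here or by gripping the sides. The closed cap cannot be pulled off or turned while up (3 degrees of play): lugs inside it hook under lugs of the neck. Pushed straight down it travels 7 mm to a hard stop against a spring: 6 N to start, 14 N at the bottom. Only when at least 4 mm down does it turn.
- neck_rim (a point): Centre of the bottle's neck rim, 195 mm above the work surface, on the axis about which the cap turns. Pushed down, the cap turns anticlockwise seen from above (clockwise is blocked), is free to lift after about 57 degrees and meets a hard stop at about 76 degrees (1.33 rad). Once free, the spring lifts it no higher than where it began; lift it straight up.
- bottle: White plastic cleaner bottle, 112 mm (x) by 92 mm (y), strapped in a low steel cradle fixed to the bench: it does not move or turn. Origin: centre of the cradle's underside, on the work surface, right below the cap's axis; z up. Neck 32 mm in diameter with lugs out to 45 mm, and a 27 mm spring disc in its mouth, its top 202 mm above the work surface.
- bowl: Bystander: small steel bowl, 100 mm across, 50 mm high; origin at the centre of its underside. To be left alone.
- cutter: Bystander: steel ring pastry cutter, 80 mm across, 45 mm high; origin at the centre of its underside. To be left alone.
- seeds: Bystander: glass seed jar with a steel lid, 64 mm across, 85 mm high; origin at the centre of its underside. To be left alone.
Mind the look-alikes: they are no part of the job. Leave any blue or green look-alike of the part that bears cap_center alone.

How it is judged:
On the way, in this order (a step that is already met when the one before it is completed fails the run):
1. the cap is pushed down at least 3 mm while still unturned (z of cap_center in the frame of bottle below 0.191 m and angle between the x axis of cap_center and the x axis of bottle, either way round below 0.25 rad and horizontal distance between cap_center and bottle below 0.01 m), for 0.1 s.
2. the cap, still down on the neck, has been twisted more than 40 degrees (z of cap_center in the frame of bottle below 0.196 m and angle between the x axis of cap_center and the x axis of bottle, either way round above 0.7 rad and horizontal distance between cap_center and bottle below 0.01 m), for 0.1 s.
At the end, for the whole second after the job is handed in: The cap is in the fingers' grip (contact force above 2 N), touching nothing of the bottle, its centre 244 to 374 mm above the cradle's foot (so that its lower edge is 29 to 159 mm above the neck's rim), within 35 mm sideways of the neck's axis, upright within 0.3 rad and still (below 30 mm/s) (z of cap_center in the frame of bottle between 0.244 and 0.374 m and horizontal distance between cap_center and bottle below 0.035 m and angle between cap_center's own z axis and vertical below 0.3 rad and contact force between the fingers and cap above 2 N and contact force between cap and bottle below 0.1 N and linear speed of cap below 0.03 m/s); the arm keeps its last pose, push and grip.
It fails at once if the bowl is disturbed (moved more than 30 mm) (distance of bowl from where it was at the start of the episode above 0.03 m).
It fails at once if the cutter is disturbed (moved more than 30 mm) (distance of cutter from where it was at the start of the episode above 0.03 m).
It fails at once if the seed jar is disturbed (moved more than 30 mm) (distance of seeds from where it was at the start of the episode above 0.03 m).
It also fails if it takes over 42 s, if anything falls off the work surface, if the arm or the gripper's body presses on something with over 40 N, if the wrist force passes 120 N, or if a joint passes its speed limit or range.

ROBOT

A 6-joint arm with a two-finger parallel gripper is mounted at the origin on the work surface. World frame = base frame: x ahead of the robot, y to its left, z up, the work surface at z = 0. Lengths are in m, angles in rad, forces in N, time in s.
With the tool pointing down it reaches from about 0.275 to 0.775 m from the base axis. Payload 14.6 kg.
Tool frame: the origin (TCP) lies at the centre of the arm's flange, where the gripper is bolted on; the fingertips stand 173 mm ahead of it and the grasp point (between the pads) lies 155 mm ahead of it; z points along the fingers, y is the line along which they close (so a half turn about z gives the same grasp; the last joint's range is limited). The gripper opens to 85 mm and grips with 20 to 120 N. Pads are 22 mm wide; open, the fingers measure 114 mm over their backs; the gripper's body (76 mm by 85 mm) begins 54 mm behind the grasp point. The pads swing forward as they close: fully open they stand 13 mm farther back than shut.
Start: joints at [-1.305, 0.263, -0.048, 1.259, 0, 1.415], TCP at [0.214, -0.479, 0.405] pointing down, gripper open.
Joint ranges: [-2.65, 2.65], [-0.89, 1.7], [-1.18, 1.37], [-2.13, 2.11], [-1.35, 1.29], [-3.14, 3.14]. Speed limits (rad/s): [1.89, 1.89, 2.57, 2.79, 3.14, 3.14].

INTERFACE

Orientations are given as a unit quaternion [x, y, z, w].
In Python, from cell import r, read_camera, get_calibration, workorder, masks_of, place_of gives the robot as it stands.
- The arm moves only by the shell command python3 -m inch 'ROWS' [FORCE]. ROWS is JSON, a list that holds one entry, the list of rows, each a list of 7 numbers: the shift along the tool's x, y, z in m, then the turn, a rotation vector about the tool's x, y, z in degrees, then the opening, from 0 (shut) to 1 (fully open). In form: [[[tx, ty, tz, wx, wy, wz, grip], ...]]. A call has 1 to 8 rows; each row shifts and turns the commanded pose from where the row before left it, along the tool's axes as they then stand; what a row does not reach is not made up. A row lasts 1/8 s, in which the tool goes at most 62.5 mm and 10.7 degrees, less where a joint would pass 70% of its speed; a pose out of reach is approached as far as the arm can. A call is refused whole if a number of a shift passes 0.0625 or a number of a turn 10.7, either way. A call with a gripper value outside its range is refused whole. The fingers move at their own pace and stop on an object; FORCE is the grip in N (left out, the last holds). Time passes only in rows, so rows that do not move let the fingers close. It gives the time, the measured TCP pose, the force, the opening and the grip force at its end, in the units of the state.
- r.sense(): the state, without advancing time (a new reading comes with each control period).
- read_camera(name): name is "side" or "top"; returns (picture, depth): 400x640x3 uint8, blue, green, red; 400x640 float32, m along the optical axis (not along the pixel's ray), 0 where there is no reading.
- get_calibration(name): a dict with "camera_matrix" (3x3 intrinsics, pixels), "R" (3x3) and "t" (3): a world point X has camera coordinates R X + t. Camera axes: x right, y down, z forward; pixel columns grow to the right and rows downward; lengths in m; the calibration is good to about 2 mm. A picture is of the moment at which its call begins. get_calibration takes no time and is no camera call.
- workorder.job_done(): hands the job in; it is judged then, once.
Trained networks look in the newest picture that a camera, given by its name, has taken for a name from the list of things; names that differ only in an ending like _2 or _b are one class to them, and where a whole thing is asked for, a point or a joint stands for the part that bears it (a point fixed in the world has none). Each returns a list of dicts, best first, with "conf" (0 to 1); they miss things now and then, are a little off and sometimes report something else, mostly with a low value. They report only what shows in the picture. A call takes as long as a camera call. They do not tell look-alikes from the thing itself.
- masks_of(camera, query): "region" (400x640 bool, what is visible of it) and "position" ([column, row] in pixels, amid what is visible of it).
- place_of(camera, query): "position" ([column, row] in pixels: a listed point, or the origin of a listed thing).
The state is a dict: "time_s": time; "joints": joint angles; "joint_vel": joint speeds; "joint_torque": joint torques, N m; "tcp_pos": TCP position; "tool_rot": TCP orientation; "wrist_force": force on the tool from outside, world axes, zero at the start; "wrist_torque": the same for the moment, N m; "width": finger opening in m; "gripper_force": force on a finger pad.
Only numpy, scipy, OpenCV 4.12 (cv2) and the standard library are available. Lean on these libraries where they do the work, as an engineer would, in place of code of your own. Each camera call takes 0.05 s, during which the arm holds its last target. There are 200 camera calls.

## Working session

There is one attempt and no reset: what is moved stays moved. The work goes in short steps, Python scripts to look and compute and a shell command to move; the robot and the scene stay as the last step left them, time stands still between calls to the robot, and variables do not carry over. Pictures are saved under pics/ and viewed, at most 10 in all, crops included, and the job is handed in when it is done.

```bash
ls; mkdir -p pics; cat > h.py <<'E'
import numpy as np, cv2
from cell import r, read_camera, get_calibration, workorder, masks_of, place_of
from scipy.spatial.transform import Rotation as Rn
def ray(cam,uv,z):
    c=get_calibration(cam);K,R,t=map(np.array,(c["camera_matrix"],c["R"],c["t"]))
    o=-R.T@t; d=R.T@np.linalg.inv(K)@np.array([uv[0],uv[1],1.])
    return o+d*(z-o[2])/d[2]
def cloud(cam,depth,m):
    c=get_calibration(cam);K,R,t=map(np.array,(c["camera_matrix"],c["R"],c["t"]))
    v,u=np.nonzero(m&(depth>0)); d=depth[v,u]
    p=np.linalg.inv(K)@np.vstack([u*d,v*d,d]); return (R.T@(p-t.reshape(3,1))).T
E
python3 - <<'E'
from h import *
ims=[]
for cam in("side","top"):
    im,d=read_camera(cam); cv2.imwrite(f"pics/{cam}0.png",im)
    for n,z in(("cap_center",.194),("cap_top",.214),("bottle",0),("bowl",0),("cutter",0),("seeds",0)):
        for q in place_of(cam,n)[:3]:
            print(cam,n,np.round(q["position"],1),round(q["conf"],2),np.round(ray(cam,q["position"],z),3))
    for q in masks_of(cam,"cap_center")[:3]:
        p=cloud(cam,d,q["region"]); print("mask",cam,round(q["conf"],2),np.round(q["position"]),len(p),np.round(np.percentile(p,[2,50,98],axis=0),3).tolist() if len(p) else "", im[q["region"]].mean(0).round())
s=r.sense();print(s)
E
```

```text
pics
side cap_center [286.6 220.3] 0.92 [0.51  0.126 0.194]
side cap_center [310.2 204.9] 0.81 [0.51  0.058 0.194]
side cap_center [340.7 188.6] 0.64 [ 0.502 -0.028  0.194]
side cap_top [344.6 177.4] 0.67 [ 0.506 -0.045  0.214]
side cap_top [282.4 218.5] 0.6 [0.503 0.141 0.214]
side cap_top [310.5 197.5] 0.59 [0.51  0.057 0.214]
side bottle [341.1 245.4] 0.77 [ 0.508 -0.036  0.   ]
side bowl [376.2 174.8] 0.66 [ 0.637 -0.322 -0.   ]
side seeds [204.1 311.5] 0.71 [0.585 0.322 0.   ]
mask side 0.63 [340. 188.] 610 [[0.474, -0.057, 0.175], [0.491, -0.022, 0.212], [0.524, -0.005, 0.218]] [101. 106. 106.]
mask side 0.62 [282. 220.] 431 [[0.64, -0.006, 0.005], [0.656, 0.023, 0.039], [0.688, 0.042, 0.045]] [ 76. 122.  74.]
mask side 0.61 [311. 206.] 398 [[0.632, -0.091, 0.006], [0.65, -0.061, 0.039], [0.682, -0.042, 0.044]] [140.  89.  71.]
top cap_center [311.8 162. ] 0.88 [0.621 0.002 0.194]
top cap_center [322.4 210.2] 0.68 [ 0.501 -0.024  0.194]
top cap_center [341.  162.4] 0.55 [ 0.62  -0.069  0.194]
top cap_top [323.4 209.9] 0.98 [ 0.499 -0.027  0.214]
top cap_top [309.6 162.7] 0.84 [
[... 743 characters left out ...]
e_s': 0.8, 'joints': array([-1.30533580e+00,  2.63069205e-01, -4.82606789e-02,  1.25939488e+00,
       -1.59499013e-05,  1.41549513e+00]), 'joint_vel': array([-0.00025295, -0.00129515, -0.00029718,  0.00018583,  0.00057812,
        0.00191165]), 'joint_torque': array([ 4.84983357e-04, -6.37382913e+01,  3.84762347e+01,  7.17616967e-04,
       -2.09831928e-04,  2.65643473e-05]), 'tcp_pos': array([ 0.21443486, -0.47922093,  0.4047087 ]), 'tool_rot': array([ 9.77951449e-01,  2.08832380e-01, -5.99310877e-06,  3.61646638e-05]), 'wrist_force': array([0.51955163, 0.0605716 , 0.05945248]), 'wrist_torque': array([0.03405722, 0.00708182, 0.0496465 ]), 'gripper_force': 0.0, 'width': 0.08533689525107133}
```

```bash
python3 - <<'E'
from h import *
a=cv2.imread("pics/side0.png");b=cv2.imread("pics/top0.png")
cv2.imwrite("pics/both.png",np.vstack([a[100:380,100:540],b[100:300,100:540]]))
for cam in("side","top"):
    im,d=read_camera(cam)
    p=cloud(cam,d,np.ones(d.shape,bool))
    m=(abs(p[:,0]-.5)<.06)&(abs(p[:,1]+.03)<.06)&(p[:,2]>.206)&(p[:,2]<.225)
    q=p[m]; print(cam,m.sum(),np.median(q,0).round(4),q.mean(0).round(4),((np.percentile(q,1,0)+np.percentile(q,99,0))/2).round(4), np.ptp(q,axis=0))
    m=(abs(p[:,0]-.5)<.1)&(abs(p[:,1]+.03)<.1)&(p[:,2]>.12)&(p[:,2]<.16)
    print(cv2.minAreaRect(p[m][:,:2].astype(np.float32)))
    m=(abs(p[:,0]-.5)<.2)&(abs(p[:,1]+.03)<.2)&(p[:,2]>.225)&(p[:,2]<.4); print("tall",m.sum(),p[m].mean(0) if m.any() else "")
E
```

```text
side 353 [ 0.4977 -0.0282  0.2153] [ 0.4976 -0.0289  0.2146] [ 0.4992 -0.0311  0.2119] [0.05380486 0.05470018 0.01309754]
((0.4994777739048004, -0.0304202139377594), (0.11028064787387848, 0.09386066347360611), 35.62543487548828)
tall 0 
top 423 [ 0.501  -0.0307  0.2141] [ 0.5013 -0.0314  0.2141] [ 0.5013 -0.0309  0.2131] [0.05234386 0.05396152 0.01188368]
((0.5014281868934631, -0.03184764087200165), (0.10942958295345306, 0.0900593101978302), 37.365055084228516)
tall 82 [ 0.30563777 -0.0191773   0.33782798]
```

View pics/both.png

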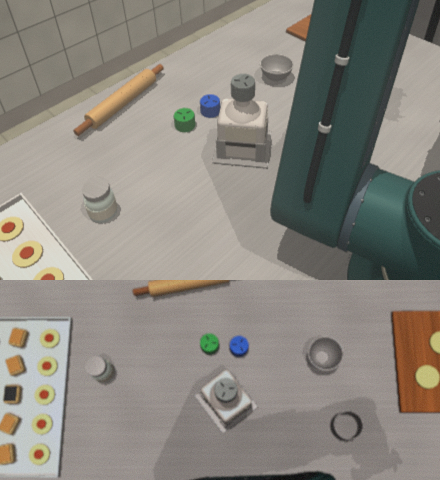

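The side view shows the grey cap at about (340,188) and the top view at about (325,210). It stands clear on the bottle, and the green and blue look-alikes lie on the bench behind it. The cap axis is at about (0.5005, -0.031) with its top at 0.214, as it should be. Moving above it.

```bash
python3 -m inch '[[[0.0444,-0.0292,-0.015,0,0,0,1],[0.0444,-0.0292,-0.015,0,0,0,1],[0.0444,-0.0292,0,0,0,0,1],[0.0444,-0.0292,0,0,0,0,1],[0.0444,-0.0292,0,0,0,0,1],[0.0444,-0.0292,0,0,0,0,1],[0.0444,-0.0292,0,0,0,0,1],[0.0444,-0.0292,0,0,0,0,1]]]' 80
python3 -m inch '[[[0.0444,-0.0292,0,0,0,0,1],[0.0444,-0.0292,0,0,0,0,1],[0,0,0,0,0,0,1],[0,0,0,0,0,0,1]]]'
cat > st.py <<'E'
from h import *
s=r.sense();R=Rn.from_quat(s["tool_rot"])
print(s["time_s"],s["tcp_pos"].round(4),"q6",s["joints"][5].round(3),"w",round(s["width"],4),"gf",round(s["gripper_force"],1),"F",s["wrist_force"].round(1),"T",s["wrist_torque"].round(2))
print("tool shift to be over cap at tcp z .352:",R.inv().apply(np.array([.5005,-.031,.352])-s["tcp_pos"]).round(4),"zaxis",R.apply([0,0,1]).round(4),"yaw",np.degrees(np.arctan2(*R.apply([1,0,0])[1::-1])).round(1))
E
python3 st.py
```

```text
time_s: 1.9
tcp_pos: [0.4439, -0.1192, 0.4348]
tool_rot: [0.978, 0.209, 0.0, 0.0]
wrist_force: [-0.4, -1.2, -0.3]
width: 0.0854
gripper_force: 0.0
time_s: 2.4
tcp_pos: [0.5003, -0.0314, 0.4346]
tool_rot: [0.978, 0.209, -0.0, 0.0]
wrist_force: [0.5, 0.2, -0.4]
width: 0.0856
gripper_force: 0.0
2.4 [ 0.5003 -0.0314  0.4346] q6 2.495 w 0.0856 gf 0.0 F [ 0.5  0.2 -0.4] T [ 0.04 -0.03 -0.01]
tool shift to be over cap at tcp z .352: [ 0.0004 -0.0003  0.0826] zaxis [-4.e-04 -1.e-04 -1.e+00] yaw 24.1
```

```bash
python3 -m inch '[[[0,0,0.025,0,0,0,1],[0,0,0.025,0,0,0,1],[0,0,0.025,0,0,0,1],[0,0,0.0145,0,0,0,1],[0,0,0,0,0,0,1]]]' 80
python3 -m inch '[[[0,0,0,0,0,0,0],[0,0,0,0,0,0,0],[0,0,0,0,0,0,0],[0,0,0,0,0,0,0],[0,0,0,0,0,0,0],[0,0,0,0,0,0,0]]]' 80
python3 st.py
```

```text
time_s: 3.02
tcp_pos: [0.4997, -0.0323, 0.3447]
tool_rot: [0.978, 0.208, -0.001, -0.0]
wrist_force: [-0.5, 0.0, 1.0]
width: 0.085
gripper_force: 0.0
time_s: 3.78
tcp_pos: [0.5005, -0.0315, 0.3459]
tool_rot: [0.978, 0.209, 0.0, 0.001]
wrist_force: [-2.3, -2.6, 5.8]
width: 0.0523
gripper_force: 82.2
3.775 [ 0.5005 -0.0315  0.3459] q6 2.496 w 0.0523 gf 82.2 F [-2.3 -2.6  5.8] T [-0.46  0.31 -0.01]
tool shift to be over cap at tcp z .352: [ 0.0002 -0.0005 -0.0061] zaxis [ 0.001  -0.0011 -1.    ] yaw 24.1
```

```bash
python3 -m inch '[[[0,0,0.002,0,0,0,0],[0,0,0.002,0,0,0,0],[0,0,0.002,0,0,0,0],[0,0,0,0,0,0,0]]]' 80
python3 -m inch '[[[0,0,0.001,0,0,0,0],[0,0,0.001,0,0,0,0],[0,0,0,0,0,0,0]]]'
python3 st.py
```

```text
time_s: 4.28
tcp_pos: [0.5005, -0.0315, 0.3402]
tool_rot: [0.978, 0.209, 0.001, 0.001]
wrist_force: [-4.2, -2.2, 12.8]
width: 0.0527
gripper_force: 82.1
time_s: 4.65
tcp_pos: [0.5004, -0.0314, 0.3392]
tool_rot: [0.978, 0.209, 0.001, 0.001]
wrist_force: [-8.7, -2.0, 27.2]
width: 0.0524
gripper_force: 83.8
4.65 [ 0.5004 -0.0314  0.3392] q6 2.496 w 0.0524 gf 83.8 F [-8.7 -2.  27.2] T [-0.27  1.67 -0.02]
tool shift to be over cap at tcp z .352: [ 0.0003 -0.0003 -0.0128] zaxis [ 0.0026 -0.0014 -1.    ] yaw 24.1
```

The push bottomed: 27 N after about 6.7 mm of travel. Twisting now (negative about tool z).

```bash
python3 -m inch '[[[0,0,0,0,0,-8,0],[0,0,0,0,0,-8,0],[0,0,0,0,0,-8,0],[0,0,0,0,0,0,0]]]' 80
python3 st.py
```

```text
time_s: 5.15
tcp_pos: [0.5012, -0.0314, 0.3393]
tool_rot: [0.913, 0.409, 0.002, 0.001]
wrist_force: [-0.7, 0.8, 20.9]
width: 0.0524
gripper_force: 83.1
5.15 [ 0.5012 -0.0314  0.3393] q6 2.075 w 0.0524 gf 83.1 F [-0.7  0.8 20.9] T [0.15 0.19 0.06]
tool shift to be over cap at tcp z .352: [-0.0002 -0.0008 -0.0127] zaxis [ 4.8e-03 -8.0e-04 -1.0e+00] yaw 48.2
```

```bash
python3 -m inch '[[[0,0,0,0,0,-8,0],[0,0,0,0,0,-8,0],[0,0,0,0,0,-8,0],[0,0,0,0,0,-8,0],[0,0,0,0,0,-8,0],[0,0,0,0,0,-4,0],[0,0,0,0,0,-3,0],[0,0,0,0,0,0,0]]]' 80
python3 st.py
```

```text
time_s: 6.15
tcp_pos: [0.5013, -0.0313, 0.3393]
tool_rot: [0.674, 0.738, 0.001, 0.002]
wrist_force: [1.5, 2.6, 20.2]
width: 0.0528
gripper_force: 83.1
6.15 [ 0.5013 -0.0313  0.3393] q6 1.256 w 0.0528 gf 83.1 F [ 1.5  2.6 20.2] T [0.39 0.14 0.1 ]
tool shift to be over cap at tcp z .352: [ 0.0004 -0.0007 -0.0127] zaxis [ 4.9e-03 -5.0e-04 -1.0e+00] yaw 95.2
```

```bash
python3 -m inch '[[[0,0,0,0,0,-3,0],[0,0,0,0,0,-2,0],[0,0,0,0,0,0,0]]]' 80
python3 st.py;python3 -m inch '[[[0,0,0,0,0,-2,0],[0,0,0,0,0,0,0]]]' 80
python3 st.py
```

```text
time_s: 6.52
tcp_pos: [0.5011, -0.0314, 0.3393]
tool_rot: [0.642, 0.767, 0.001, 0.002]
wrist_force: [-2.0, -0.2, 21.4]
width: 0.0524
gripper_force: 83.4
6.525 [ 0.5011 -0.0314  0.3393] q6 1.169 w 0.0524 gf 83.4 F [-2.  -0.2 21.4] T [-0.03  0.57 -0.12]
tool shift to be over cap at tcp z .352: [ 0.0005 -0.0005 -0.0127] zaxis [ 0.0043 -0.0011 -1.    ] yaw 100.1
time_s: 6.78
tcp_pos: [0.5009, -0.0316, 0.3393]
tool_rot: [0.629, 0.778, 0.001, 0.002]
wrist_force: [-4.0, -1.9, 23.6]
width: 0.0526
gripper_force: 83.8
6.775 [ 0.5009 -0.0316  0.3393] q6 1.134 w 0.0526 gf 83.8 F [-4.  -1.9 23.6] T [-0.28  0.86 -0.4 ]
tool shift to be over cap at tcp z .352: [ 0.0006 -0.0003 -0.0127] zaxis [ 0.0039 -0.0015 -1.    ] yaw 102.1
```

```bash
python3 -m inch '[[[0,0,0,0,0,-2,0],[0,0,0,0,0,0,0]]]' 80
python3 st.py
```

```text
time_s: 7.02
tcp_pos: [0.5009, -0.0316, 0.3393]
tool_rot: [0.615, 0.788, 0.001, 0.002]
wrist_force: [-4.3, -1.7, 23.5]
width: 0.0526
gripper_force: 84.6
7.025 [ 0.5009 -0.0316  0.3393] q6 1.1 w 0.0526 gf 84.6 F [-4.3 -1.7 23.5] T [-0.3   0.97 -1.14]
tool shift to be over cap at tcp z .352: [ 0.0007 -0.0002 -0.0127] zaxis [ 0.0037 -0.0015 -1.    ] yaw 104.1
```

The stop is felt: the torque rises to -1.1 N m at about 80° of gripper turn. I'll ease back 3° and lift, gently at first.

```bash
python3 -m inch '[[[0,0,0,0,0,3,0],[0,0,-0.004,0,0,0,0],[0,0,-0.004,0,0,0,0],[0,0,-0.004,0,0,0,0],[0,0,0,0,0,0,0]]]' 80
python3 st.py
```

```text
time_s: 7.65
tcp_pos: [0.5004, -0.0312, 0.3494]
tool_rot: [0.635, 0.772, 0.0, -0.0]
wrist_force: [-0.4, 0.9, 5.4]
width: 0.0523
gripper_force: 84.6
7.65 [ 0.5004 -0.0312  0.3494] q6 1.152 w 0.0523 gf 84.6 F [-0.4  0.9  5.4] T [ 0.29 -0.06 -0.27]
tool shift to be over cap at tcp z .352: [ 0.0001  0.0001 -0.0026] zaxis [ 2.e-04  4.e-04 -1.e+00] yaw 101.1
```

```bash
python3 -m inch '[[[0,0,-0.003,0,0,0,0],[0,0,-0.003,0,0,0,0],[0,0,0,0,0,0,0]]]' 80
python3 st.py; python3 -m inch '[[[0,0,-0.005,0,0,0,0],[0,0,-0.005,0,0,0,0],[0,0,0,0,0,0,0]]]' 80
python3 st.py
python3 - <<'E'
from h import *
for cam in("side","top"):
    im,d=read_camera(cam); 
    cv2.imwrite(f"pics/{cam}1.png",cv2.resize(im[120:280,240:440],None,fx=2.5,fy=2.5))
a=cv2.imread("pics/side1.png");b=cv2.imread("pics/top1.png");cv2.imwrite("pics/b1.png",np.hstack([a,b])[:, :1000]) 
cv2.imwrite("pics/b1.png",cv2.resize(np.hstack([a,b]),(800,320)))
E
```

```text
time_s: 8.02
tcp_pos: [0.5004, -0.0312, 0.3555]
tool_rot: [0.635, 0.772, 0.0, 0.0]
wrist_force: [-0.1, 3.1, 2.7]
width: 0.0525
gripper_force: 84.8
8.025 [ 0.5004 -0.0312  0.3555] q6 1.152 w 0.0525 gf 84.8 F [-0.1  3.1  2.7] T [ 0.6  -0.08 -0.19]
tool shift to be over cap at tcp z .352: [0.0002 0.0001 0.0035] zaxis [ 2.e-04  2.e-04 -1.e+00] yaw 101.1
time_s: 8.4
tcp_pos: [0.5005, -0.0314, 0.3657]
tool_rot: [0.635, 0.772, 0.0, 0.0]
wrist_force: [0.0, -0.3, -0.1]
width: 0.0521
gripper_force: 84.5
8.4 [ 0.5005 -0.0314  0.3657] q6 1.152 w 0.0521 gf 84.5 F [ 0.  -0.3 -0.1] T [-0.04 -0.01 -0.03]
tool shift to be over cap at tcp z .352: [0.0004 0.0001 0.0137] zaxis [ 7.e-04 -5.e-04 -1.e+00] yaw 101.1
```

View pics/b1.png

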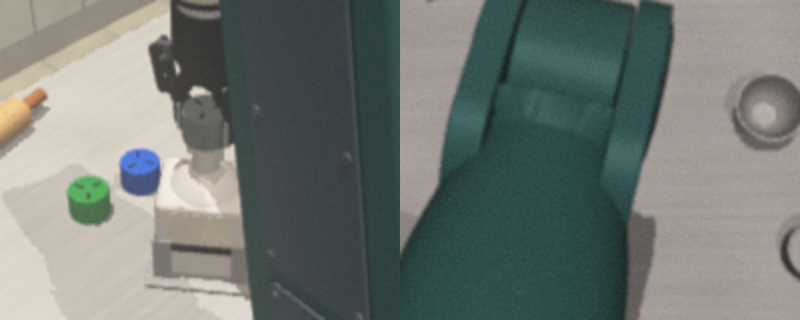

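The side view shows the cap (crop about (205,120)) between the fingers and rising off the neck with no pull. Lifting about 72 mm more.

```bash
python3 -m inch '[[[0,0,-0.009,0,0,0,0],[0,0,-0.018,0,0,0,0],[0,0,-0.018,0,0,0,0],[0,0,-0.018,0,0,0,0],[0,0,-0.009,0,0,0,0],[0,0,0,0,0,0,0],[0,0,0,0,0,0,0],[0,0,0,0,0,0,0]]]' 80
python3 st.py
python3 - <<'E'
from h import *
im,d=read_camera("side")
cv2.imwrite("pics/s2.png",cv2.resize(im[100:280,240:440],None,fx=3,fy=3))
for n in("cap_center","neck_rim"):
    for q in place_of("side",n)[:4]: print(n,np.round(q["position"],1),round(q["conf"],2))
for q in masks_of("side","cap_center")[:4]:
    p=cloud("side",d,q["region"]); print(round(q["conf"],2),np.round(np.percentile(p,[5,50,95],axis=0),3).tolist())
E
```

```text
time_s: 9.5
tcp_pos: [0.5004, -0.0313, 0.4367]
tool_rot: [0.635, 0.772, -0.0, -0.0]
wrist_force: [0.4, -0.6, -1.1]
width: 0.0524
gripper_force: 84.5
9.5 [ 0.5004 -0.0313  0.4367] q6 1.152 w 0.0524 gf 84.5 F [ 0.4 -0.6 -1.1] T [-0.05 -0.03 -0.  ]
tool shift to be over cap at tcp z .352: [0.0002 0.0002 0.0847] zaxis [-8.e-04  2.e-04 -1.e+00] yaw 101.1
cap_center [312.6 207.8] 0.8
cap_center [284.2 221.4] 0.71
cap_center [341.9 153.6] 0.55
neck_rim [202.8 308.3] 0.64
neck_rim [341.1 184.8] 0.62
0.87 [[0.633, -0.088, 0.007], [0.649, -0.06, 0.039], [0.676, -0.044, 0.044]]
0.87 [[0.64, -0.002, 0.008], [0.656, 0.023, 0.039], [0.684, 0.042, 0.044]]
0.65 [[0.475, -0.039, 0.272], [0.493, -0.015, 0.3], [0.52, -0.005, 0.307]]
```

View pics/s2.png

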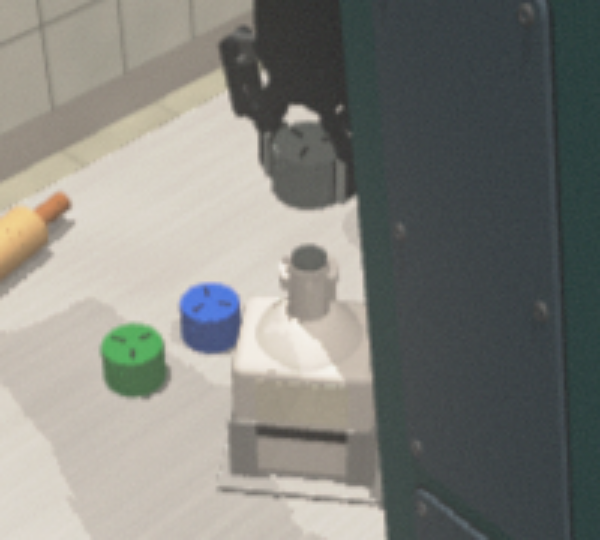

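The cap hangs upright in the fingers (crop (310,165)), straight above the open neck (crop (310,255)). By depth its top is at about 0.305, so its centre is about 0.285 and the gap about 7 cm. Handing in.

```bash
python3 -c "
from h import *
print(workorder.job_done())"
```

```text
the job is handed in; nothing more can be done
None
```

The cap was pushed down to its stop, twisted until it stopped turning, and lifted off; the gripper now holds it upright about 7 cm above the open neck, and the job is handed in (no verdict came back).

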